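# Close up two housing halves in a sloping weld-loading jig

## Task

Take the loose black housing half from the bench and lay it on the sloping deck of the jig, resting against the ledge, with its orange end facing the orange end of the clamped half; then slide it along until the two orange ends butt flush with no gap. Set it down without letting it drop or topple, butt it gently so the clamped half is not shoved along, and leave the other things on the bench alone.

Things in the scene. Friction and masses are not known exactly. Their poses are not given: they have to be found in the camera images.
- loose_half: Loose housing half: black block 50 (x) by 80 (y) by 30 (z) mm, 120 g. The last 10 mm at its +y end are the orange weld flange, same cross-section. Origin: centre of the underside; z up out of the top. Starts lying flat on the bench on its underside.
- loose_face (a point): Centre of the loose half's orange end face (40 mm along +y and 15 mm up from its origin); axes as the loose half.
- clamped_half: Neighbour: same 50 x 80 x 30 block, on the deck against the ledge. Origin: centre of its underside. z = deck normal (30 deg from vertical, towards the robot), x up the slope, y level along the deck. Orange end at y -40 mm; the finished loose half has the same axes, origin at y -80. Its clamp slides along y above 20 N; clamp arm 55 mm high at y > 4, red handle to 120 mm at y > 60.
- clamped_face (a point): Centre of the clamped half's orange end face (-40 mm along y, 15 mm up); axes as the clamped half.
- jig: Fixed jig: dark base plate 150 x 300 x 14 mm under an aluminium deck 300 long (y), 60 wide, sloped 30 deg, low edge towards the robot. Origin: centre of the base's underside. Deck surface under a part's middle: 100 mm above the bench at x 0. Ledge at the low edge 8 mm proud, 8 thick, inner face 25 mm down the slope from there. Deck is free 40 mm past the finished half's right end.
- cover: Bystander: grey cover 44 x 60 x 18 mm with a black boss, on the bench. Origin: centre of its underside.
- gauge: Bystander: stepped steel gauge block 50 x 50 x 40 mm. Origin: centre of its underside.
- driver: Bystander: yellow-handled screwdriver lying on the bench.
- cleaner: Bystander: white bottle, 60 mm diameter, 150 mm tall. Origin: centre of its underside.
- spanner: Bystander: steel spanner lying on the bench.
- grease: Bystander: amber jar, 52 mm diameter, 60 mm tall. Origin: centre of its underside.
There are look-alikes about, which are no part of the job. What is shaped like the loose_half but purple is not meant.

How it is judged:
By the outcome, as a careful person would: the job done as asked, in the order asked, and still so for the second after the job is handed in, with the robot touching nothing.
It also fails if it takes over 40 s, if anything falls off the work surface, if the arm or the gripper's body presses on something with over 40 N, if the wrist force passes 120 N, or if a joint passes its speed limit or range.

## Robot

A 6-joint arm with a two-finger parallel gripper is mounted at the origin on the work surface. World frame = base frame: x ahead of the robot, y to its left, z up, the work surface at z = 0. Lengths are in m, angles in rad, forces in N, time in s.
With the tool pointing down it reaches from about 0.35 to 0.925 m from the base axis. Payload 6.4 kg.
Tool frame: the origin (TCP) lies on the centre line of the jaws, within the pads' length; the fingertips stand 11 mm ahead of it and the grasp point (between the pads) lies 8 mm behind it; x points along the fingers, z is the direction in which the jaws open and shut, and the axes are right-handed (so a half turn about x gives the same grasp; the last joint's range is limited). The gripper opens to 85 mm and grips with 20 to 120 N. Pads are 22 mm wide; open, the fingers measure 114 mm over their backs; the gripper's body (76 mm by 85 mm) begins 54 mm behind the grasp point. The pads swing forward as they close: fully open they stand 13 mm farther back than shut.
Start: joints at [0.989, 0.245, 1.558, -0, 1.339, -0.174], TCP at [0.258, 0.597, 0.242] pointing down, gripper open.
Joint ranges: [-3.13, 3.13], [-1.02, 2.26], [0.13, 2.54], [-0.95, 4.09], [0.21, 2.88], [-2.74, 2.74]. Speed limits (rad/s): [2.57, 2.57, 3.14, 3.14, 3.14, 3.14].

## Interface

Orientations are given as a unit quaternion [x, y, z, w].
In Python, from workcell import * gives the robot as it stands.
- The arm moves only by the tool send_rows, never from a script. Its argument "steps" is a list of rows, each an object with "translation": the shift along the tool's x, y, z scaled (see below), a list of three; "dr": the turn, a rotation vector about the tool's x, y, z scaled (see below), a list of three; "jaw": the opening, from 0 (shut) to 1 (fully open). A call has 1 to 5 rows; each row is the pose to reach, as a shift and turn from the pose commanded when the call began, along the tool's axes at that moment; what a row does not reach only later rows make up. The controller multiplies each number of a shift by 15 cm and each number of a turn by pi/2 rad. A row lasts 1/12 s, in which the tool goes at most 41.7 mm and 7.16 degrees, less where a joint would pass 70% of its speed; a pose out of reach is approached as far as the arm can. A call with a number of a shift or a turn outside -1 to 1 is refused whole. A call with a gripper value outside its range is refused whole. The fingers move at their own pace and stop on an object; "squeeze" is the grip in N (left out, the last holds). Time passes only in rows, so rows that repeat a pose let the fingers close. It gives the time, the measured TCP pose, the force and the opening at its end, in the units of the state.
- sense(): the state, without advancing time (a new reading comes with each control period).
- capture(name): name is "side" or "top"; returns a dict with "image" (384x512x3 uint8, red, green, blue), "depth" (384x512 float32, m along the optical axis (not along the pixel's ray), 0 where there is no reading), "fovy" (degrees; the focal length in pixels is half the picture's height over the tangent of half this angle, whatever the lens; pixels are square), "cx", "cy" (the principal point, pixels), "k1" (the pictures are not rectified: a ray, as slopes to the right and down, at radius r is drawn at 1 + k1 r^2 times it, then the intrinsics apply), "rvec" (rotation vector, rad) and "tvec" (3), from world to camera coordinates, as OpenCV has them. Camera axes: x right, y down, z forward; pixel columns grow to the right and rows downward; lengths in m; the calibration is good to about 2 mm. A picture is of the moment at which its call begins.
- job_done(): hands the job in, once; it reports no verdict.
The state is a dict: "time": time; "joints": joint angles; "qvel": joint speeds; "joint_torque": joint torques, N m; "position": TCP position; "tool_rot": TCP orientation; "wrist_force": force on the tool from outside, world axes, zero at the start; "torque": the same for the moment, N m; "gripper_width": opening from 0.0 (shut) to 1.0 (fully open).
Only numpy, scipy, OpenCV 4.12 (cv2) and the standard library are available. Lean on these libraries where they do the work, as an engineer would, in place of code of your own. Each camera call takes 0.05 s, during which the arm holds its last target.

## Working session

There is one attempt and no reset: what is moved stays moved. The work goes in short steps, Python scripts to look and compute and a tool call to move; the robot and the scene stay as the last step left them, time stands still between calls to the robot, and variables do not carry over. Pictures are saved under pics/ and viewed, and the job is handed in when it is done.

Besides the shell and the picture viewer there is one more tool, called after ">>>" as name([rows], argument=value, ...), one row to a line, values as JSON. send_rows: Moves the arm, as the interface text tells. Its arguments: {"type":"object","properties":{"steps":{"type":"array"},"squeeze":{"type":"number"}},"required":["steps"]}

```bash
ls; mkdir -p pics; python3 - <<'E'
from workcell import *
import cv2,pickle
for n in("side","top"):
    c=capture(n); pickle.dump(c,open(f"{n}0.pkl","wb"))
    cv2.imwrite(f"pics/{n}0.png",cv2.resize(c["image"][:,:,::-1],(768,576)))
    print(n,c["fovy"],c["cx"],c["cy"],c["k1"],c["rvec"],c["tvec"])
print(sense())
E
```

```text
pics
side 48.957027514674884 267.62395700356336 200.8354218786026 -0.11040819700068119 [ 2.23436734 -0.62309455  0.26825908] [-0.40810372  0.28422908  1.03958322]
top 45.491985357569135 252.26715091969683 187.15477209383914 -0.10286326318967674 [ 2.05757745 -2.16271467  0.2230122 ] [0.05259575 0.53192086 1.33260032]
{'time': 0.1, 'joints': array([ 9.88889674e-01,  2.45741901e-01,  1.55888174e+00,  2.37390390e-05,
        1.33868857e+00, -1.74075483e-01]), 'qvel': array([ 4.05327763e-05,  3.31691075e-04, -2.31518718e-03,  1.17917759e-03,
       -1.37117012e-03, -2.18152280e-03]), 'joint_torque': array([ 9.05102297e-04, -4.30669427e+01, -3.27130866e+01, -1.23160103e-04,
        2.84229900e-03, -6.67924937e-06]), 'position': array([0.25751324, 0.59629869, 0.24129756]), 'tool_rot': array([-0.38861954,  0.59145552,  0.38815276,  0.59033266]), 'wrist_force': array([-0.59529358, -0.1797767 ,  0.12743482]), 'torque': array([-0.01721798,  0.06890556, -0.01091074]), 'gripper_width': 1.001247516956823}
```

View pics/side0.png

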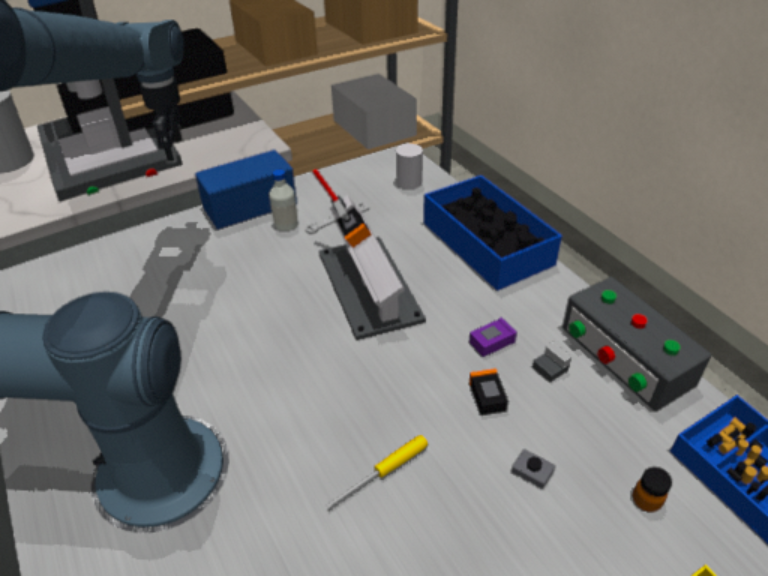

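View pics/top0.png

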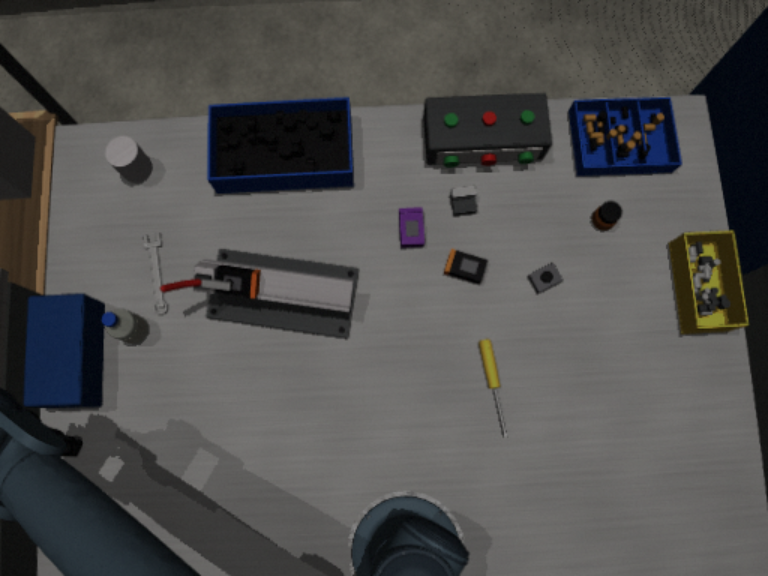

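The side view (768x576 picture) shows the clamped half at about (355,235), the loose half at (488,390), a purple look-alike at (493,337) and the grey cover at (533,467). In the top view the clamped half's orange end is at (254,284).

Things that could be taken for the loose half, in top-view pixels:
- black block with an orange left end, (466,266)
- purple block, (411,227)
- grey cover, (545,277)
- clamped half, (240,283), which is on the jig

I choose the one at (466,266) and will check it in a close crop.

```bash
cat > h.py <<'E'
import numpy as np,cv2,pickle
from scipy.spatial.transform import Rotation as R
def K(c):
    f=c["image"].shape[0]/2/np.tan(np.radians(c["fovy"])/2); return f
def rays(c,uv):
    uv=np.atleast_2d(np.asarray(uv,float)); f=K(c)
    Km=np.array([[f,0,c["cx"]],[0,f,c["cy"]],[0,0,1.]])
    n=cv2.undistortPointsIter(uv.reshape(-1,1,2),Km,np.array([c["k1"],0,0,0,0.]),None,None,(3,50,1e-10)).reshape(-1,2)
    M=R.from_rotvec(np.ravel(c["rvec"])).as_matrix(); t=np.ravel(c["tvec"])
    o=-M.T@t; d=np.c_[n,np.ones(len(n))]@M
    return o,d
def onz(c,uv,z):
    o,d=rays(c,uv); s=(z-o[2])/d[:,2]; return o+d*s[:,None]
def onplane(c,uv,p,n):
    o,d=rays(c,uv); s=((np.asarray(p)-o)@n)/(d@n); return o+d*s[:,None]
def proj(c,P):
    f=K(c);Km=np.array([[f,0,c["cx"]],[0,f,c["cy"]],[0,0,1.]])
    return cv2.projectPoints(np.atleast_2d(np.asarray(P,float)),np.ravel(c["rvec"]),np.ravel(c["tvec"]),Km,np.array([c["k1"],0,0,0,0.]))[0].reshape(-1,2)
def cloud(c,mask):
    v,u=np.nonzero(mask); o,d=rays(c,np.c_[u,v]); z=c["depth"][v,u]
    return o+d*z[:,None]
E
python3 - <<'E'
from h import *
t=pickle.load(open("top0.pkl","rb"));s=pickle.load(open("side0.pkl","rb"))
def crop(c,u,v,w,h,k): return cv2.resize(c["image"][v:v+h,u:u+w,::-1],None,fx=k,fy=k,interpolation=cv2.INTER_NEAREST)
a=crop(t,285,155,50,45,8);b=crop(s,300,235,50,45,8)
cv2.imwrite("pics/cr1.png",np.hstack([a,b]))
a=crop(t,125,155,120,75,6);cv2.imwrite("pics/cr2.png",a)
a=crop(s,200,100,90,130,4.5 if 0 else 4);cv2.imwrite("pics/cr3.png",a)
E
```

```text
(no output)
```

View pics/cr1.png

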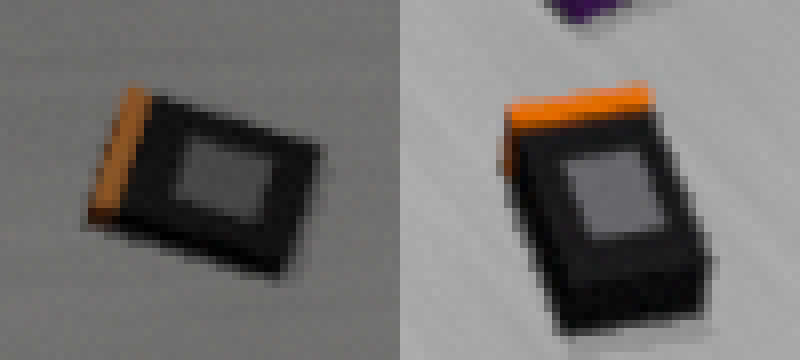

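View pics/cr2.png

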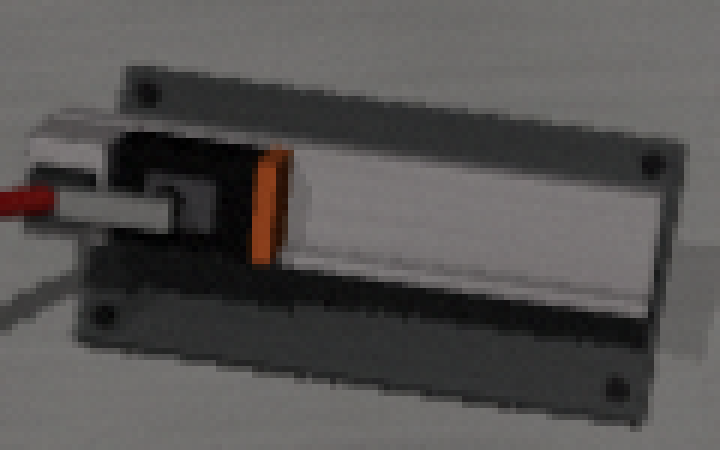

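View pics/cr3.png

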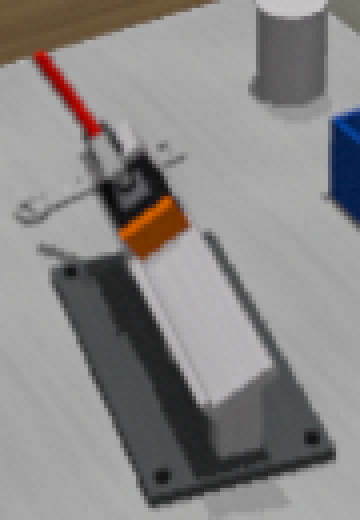

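```bash
python3 - <<'E'
from h import *
for n in("top","side"):
    c=pickle.load(open(n+"0.pkl","rb")); im=c["image"].astype(int)
    P=cloud(c,np.ones(im.shape[:2]))
    P=P.reshape(384,512,3)
    box=(np.abs(P[...,1]+0.05)<.35)&(P[...,0]>.3)&(P[...,0]<.8)
    bench=P[...,2][box]; print(n,"bench z median",np.median(bench),np.std(bench[np.abs(bench)<.01]))
    # loose
    o,d=rays(c,[[0,0]])
    u0,v0,u1,v1=(285,155,335,200) if n=="top" else (305,240,345,280)
    sub=np.zeros(im.shape[:2],bool);sub[v0:v1,u0:u1]=1
    top=sub&(P[...,2]>.024)&(P[...,2]<.036)
    Q=P[top]; r=cv2.minAreaRect((Q[:,:2]*1000).astype(np.float32)); print("loose top depth",r,np.median(Q[:,2]),len(Q))
    org=sub&(im[...,0]>im[...,2]*1.8)&(im[...,0]>70)
    v,u=np.nonzero(org&top); print("orange ctr",onz(c,[[u.mean(),v.mean()]],.03))
    v,u=np.nonzero(top); X=onz(c,np.c_[u,v],.03); print("loose top rays",cv2.minAreaRect((X[:,:2]*1000).astype(np.float32)),X.mean(0))
    # clamped orange
    u0,v0,u1,v1=(150,170,190,210) if n=="top" else (222,140,255,170)
    sub=np.zeros(im.shape[:2],bool);sub[v0:v1,u0:u1]=1
    org=sub&(im[...,0]>im[...,2]*1.8)&(im[...,0]>70)
    Q=P[org]; print("clamped orange",len(Q),Q.mean(0),Q.min(0),Q.max(0))
    # deck
    u0,v0,u1,v1=(175,180,232,205) if n=="top" else (235,165,265,200)
    sub=np.zeros(im.shape[:2],bool);sub[v0:v1,u0:u1]=1
    dk=sub&(im.min(2)>120); Q=P[dk]
    m=Q.mean(0)
    for _ in range(5):
        U,S,V=np.linalg.svd(Q-m,full_matrices=False); r=(Q-m)@V[2]; k=np.abs(r)<.004; Q=Q[k]; m=Q.mean(0)
    nn=V[2]*np.sign(V[2][2]); print("deck",len(Q),m,nn,np.degrees(np.arccos(nn[2])),"yaw dir",np.degrees(np.arctan2(nn[1],nn[0])),r.std())
E
```

```text
top bench z median 0.0006939240209647979 0.003171066968707942
loose top depth ((563.0130004882812, -157.60572814941406), (80.3731689453125, 52.88262939453125), 69.5077133178711) 0.029860767508996133 396
orange ctr [[ 0.57650653 -0.1248731   0.03      ]]
loose top rays ((562.22265625, -157.0129852294922), (80.13289642333984, 52.16138458251953), 68.98753356933594) [ 0.56266803 -0.15737839  0.03      ]
clamped orange 65 [0.52611098 0.26763935 0.12592382] [0.50122674 0.25656535 0.11022211] [0.55445981 0.27580919 0.13932629]
deck 19 [0.52635528 0.19547122 0.10378515] [-0.375076    0.06284693  0.92486121] 22.352564271106544 yaw dir 170.48800374220232 0.002245937630704158
side bench z median 0.0023247882903811856 0.0019118306349670503
loose top depth ((565.22998046875, -155.58535766601562), (83.60728454589844, 52.23456573486328), 69.01697540283203) 0.03144425841804066 465
orange ctr [[ 0.57744553 -0.12303404  0.03      ]]
loose top rays ((564.2061767578125, -157.3019256591797), (88.42558288574219, 52.024112701416016), 69.38663482666016) [ 0.56426208 -0.15708609  0.03      ]
clamped orange 156 [0.52497084 0.2598584  0.12382211] [ 0.05543342 -0.71186782  0.09030539] [0.55358983 0.28161475 0.90456588]
deck 93 [0.51462687 0.16066917 0.10144971] [-0.53203509  0.10443272  0.84025738] 32.83269163185554 yaw dir 168.89465036840323 0.0016495167655363597
```

```bash
python3 - <<'E'
from h import *
t=pickle.load(open("top0.pkl","rb"));s=pickle.load(open("side0.pkl","rb"))
def px(p,o,k): return np.array(p,float)/k+np.array(o)-.5
tc=px([(125,67),(686,145),(642,425),(78,341)],(125,155),6)
sc=px([(52,268),(335,450),(150,500)],(200,100),4)
A=onz(t,tc,.014);print(A, A.mean(0)); 
for a,b in((0,1),(3,2)): 
    e=A[a]-A[b]; print(np.linalg.norm(e),np.degrees(np.arctan2(-e[0],e[1])))
for a,b in((0,3),(1,2)): 
    e=A[a]-A[b]; print(np.linalg.norm(e),np.degrees(np.arctan2(e[1],e[0])))
B=onz(s,sc,.014);print(B,(B[0]+B[1])/2)
hol_t=onz(t,px([(149,94),(652,164),(618,390),(105,315)],(125,155),6),.014)
hol_s=onz(s,px([(70,270),(313,438),(162,476)],(200,100),4),.014)
print(hol_t,hol_t.mean(0));print(hol_s)
for H in (hol_t[[0,1]],hol_t[[3,2]]):
    e=H[0]-H[1];print(np.degrees(np.arctan2(-e[0],e[1])))
e=hol_s[0]-hol_s[2];print(np.degrees(np.arctan2(-e[0],e[1])))
E
```

```text
[[0.62979742 0.36209491 0.014     ]
 [0.57221865 0.06658958 0.014     ]
 [0.42617162 0.09551377 0.014     ]
 [0.48391178 0.38686791 0.014     ]] [0.52802487 0.22776655 0.014     ]
0.30106264148383843 -11.025845002084727
0.29702047270016396 -11.20955370353792
0.14797404877385895 -9.637525479916341
0.14888365859456074 -11.202302052589063
[[0.48707226 0.39074537 0.014     ]
 [0.57348764 0.06899578 0.014     ]
 [0.42712641 0.09512038 0.014     ]] [0.53027995 0.22987057 0.014     ]
[[0.6143461  0.34923739 0.014     ]
 [0.56293206 0.08478251 0.014     ]
 [0.444858   0.10710851 0.014     ]
 [0.49693701 0.3726502  0.014     ]] [0.52976829 0.22844465 0.014     ]
[[0.49921823 0.37988605 0.014     ]
 [0.56623204 0.08916665 0.014     ]
 [0.44682367 0.11294383 0.014     ]]
-11.001924445276332
-11.09621751600332
-11.104666271128984
```

```bash
cat >> h.py <<'E'
JY=np.radians(-11.07); J0=np.array([.529,.2285,0.])
RJ=R.from_euler('z',JY).as_matrix()
RB=RJ@R.from_euler('y',-30,degrees=True).as_matrix()  # block axes in world
def jig(p): return J0+np.asarray(p)@RJ.T
def blk(y,p): return jig([0,y,.1])+np.atleast_2d(p)@RB.T
E
python3 - <<'E'
from h import *
print(RB)
t=pickle.load(open("top0.pkl","rb"));s=pickle.load(open("side0.pkl","rb"))
for n,c,(u0,v0,w,h) in(("top",t,(150,165,45,45)),("side",s,(215,135,45,45))):
    im=c["image"].astype(int);sub=np.zeros(im.shape[:2],bool);sub[v0:v0+h,u0:u0+w]=1
    org=sub&(im[...,0]>im[...,2]*1.6)&(im[...,0]>60)&(im[...,0]-im[...,1]>25)
    P=cloud(c,org); L=(P-jig([0,0,.1]))@RB
    L=L[np.abs(L).max(1)<.1]
    print(n,len(L),np.round(np.percentile(L,[2,25,50,75,98],axis=0)*1000,1))
    k=10;crop=cv2.resize(c["image"][v0:v0+h,u0:u0+w,::-1],None,fx=k,fy=k,interpolation=cv2.INTER_NEAREST).copy()
    for yf,col in((.03,(0,255,0)),):
        q=proj(c,blk(yf,[[-.025,0,0],[.025,0,0],[.025,0,.03],[-.025,0,.03],[-.025,.01,.03],[.025,.01,.03]]))
        q=((q+.5-[u0,v0])*k).astype(int)
        cv2.polylines(crop,[q[:4].reshape(-1,1,2)],True,col,1);cv2.polylines(crop,[q[2:].reshape(-1,1,2)],True,col,1)
    cv2.imwrite(f"pics/ov_{n}.png",crop)
a=cv2.imread("pics/ov_top.png");b=cv2.imread("pics/ov_side.png");cv2.imwrite("pics/ov.png",cv2.resize(np.hstack([a,b]),(800,400)))
# deck end corners
q=proj(t,blk(0,[[-.033,-.15,.0],[.03,-.15,0]]));print((q+.5-[125,155])*6)
q=proj(s,blk(0,[[-.033,-.15,.008],[.03,-.15,0]]));print((q+.5-[200,100])*4)
E
```

```text
[[ 0.84991156  0.19200814 -0.49069667]
 [-0.16628392  0.98139333  0.09600407]
 [ 0.5         0.          0.8660254 ]]
top 71 [[-22.7  32.1   4. ]
 [ -8.3  34.9  26.9]
 [  4.   37.7  29.6]
 [ 19.3  40.2  31. ]
 [ 25.4  42.9  33.7]]
side 158 [[-22.1  31.7   0.1]
 [-10.   34.2  12. ]
 [  2.1  36.   21.4]
 [ 15.   38.   29.9]
 [ 26.4  48.1  34.3]]
[[649.01269575 313.19961836]
 [663.11101513 192.22116539]]
[[199.5561927  410.32790026]
 [275.92881037 365.90256445]]
```

View pics/ov.png

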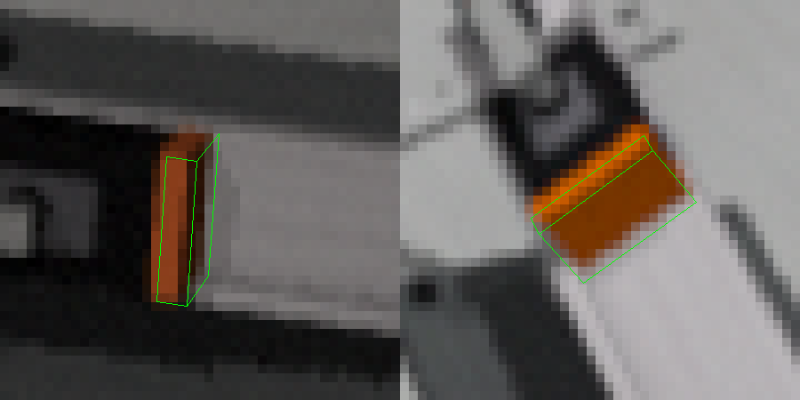

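Both crops confirm the choice: a black block with a grey window on top and its orange end at the upper left. The overlay drawn at jig y = 30 mm falls about 3–4 mm short of the clamped orange face, so the face is at about y = 33.5 mm. Next I'll work out the approach.

```bash
cat >> h.py <<'E'
LC=np.array([.5632,-.157,0.]); LY=np.radians(-20.8)
def frame(x,z):
    x=np.asarray(x)/np.linalg.norm(x); z=np.asarray(z)/np.linalg.norm(z); return np.c_[x,np.cross(z,x),z]
def go(s,p,Rt):
    """shift/dr in send units from measured state"""
    Rc=R.from_quat(s["tool_rot"]); 
    tr=Rc.inv().apply(np.asarray(p)-s["position"])/.15
    dr=(Rc.inv()*R.from_matrix(Rt)).as_rotvec()/(np.pi/2)
    return np.round(tr,3),np.round(dr,3),"deg",np.round(np.linalg.norm(dr)*90,1)
E
python3 - <<'E'
from h import *
from workcell import sense
s=sense(); print(R.from_quat(s["tool_rot"]).as_matrix().round(3))
for sg in(1,-1):
    Rt=frame([0,0,-1],sg*np.array([np.cos(LY),np.sin(LY),0]))
    print(sg,go(s,LC+[0,0,.14],Rt))
    print(sg,"deck",go(s,blk(-.03,[0,0,.1])[0],frame(-RB[:,2],sg*RB[:,0])))
E
```

```text
[[-0.001 -0.918  0.397]
 [-0.001  0.397  0.918]
 [-1.     0.    -0.002]]
1 (array([ 0.681, -3.863, -3.801]), array([ 0.971, -0.001,  0.001]), 'deg', np.float64(87.4))
1 deck (array([ 0.367, -2.351, -1.799]), array([ 0.842, -0.281, -0.225]), 'deg', np.float64(82.5))
-1 (array([ 0.681, -3.863, -3.801]), array([-1.029e+00, -1.000e-03, -1.000e-03]), 'deg', np.float64(92.6))
-1 deck (array([ 0.367, -2.351, -1.799]), array([-1.107,  0.238, -0.298]), 'deg', np.float64(105.4))
```

>>> send_rows([
  {"translation":[0,-0.19,-0.19],"dr":[0,0,0],"jaw":1},
  {"translation":[0,-0.38,-0.38],"dr":[0,0,0],"jaw":1},
  {"translation":[0,-0.57,-0.57],"dr":[0,0,0],"jaw":1},
  {"translation":[0,-0.76,-0.76],"dr":[0,0,0],"jaw":1},
  {"translation":[0,-0.95,-0.95],"dr":[0,0,0],"jaw":1},
], squeeze=40)

```text
time: 0.52
position: [0.332, 0.4075, 0.2417]
tool_rot: [-0.389, 0.591, 0.389, 0.59]
wrist_force: [1.5, 0.0, 0.7]
gripper_width: 1.0
```

>>> send_rows([
  {"translation":[0,-0.19,-0.19],"dr":[0,0,0],"jaw":1},
  {"translation":[0,-0.38,-0.38],"dr":[0,0,0],"jaw":1},
  {"translation":[0,-0.57,-0.57],"dr":[0,0,0],"jaw":1},
  {"translation":[0,-0.76,-0.76],"dr":[0,0,0],"jaw":1},
  {"translation":[0,-0.95,-0.95],"dr":[0,0,0],"jaw":1},
])

```text
time: 0.93
position: [0.4064, 0.2202, 0.242]
tool_rot: [-0.388, 0.591, 0.389, 0.591]
wrist_force: [0.6, -0.4, 0.6]
gripper_width: 0.999
```

>>> send_rows([
  {"translation":[0,-0.19,-0.19],"dr":[0.07,0,0],"jaw":1},
  {"translation":[0,-0.38,-0.38],"dr":[0.14,0,0],"jaw":1},
  {"translation":[0,-0.57,-0.57],"dr":[0.21,0,0],"jaw":1},
  {"translation":[0,-0.76,-0.76],"dr":[0.28,0,0],"jaw":1},
  {"translation":[0,-0.95,-0.95],"dr":[0.35,0,0],"jaw":1},
])

```text
time: 1.35
position: [0.4807, 0.0327, 0.2421]
tool_rot: [-0.211, 0.675, 0.212, 0.675]
wrist_force: [0.5, 0.2, 0.4]
gripper_width: 0.999
```

```bash
cat > st.py <<'E'
from h import *
from workcell import sense
s=sense()
print("t",round(s["time"],2),"p",s["position"].round(4),"q",s["joints"].round(3),"F",s["wrist_force"].round(2),"T",s["torque"].round(2),"w",round(s["gripper_width"],3))
L=(s["position"]-jig([0,0,.1]))@RB; Rb=RB.T@R.from_quat(s["tool_rot"]).as_matrix()
print("blkframe mm",(L*1000).round(1),"F blk",(s["wrist_force"]@RB).round(2))
E
python3 - <<'E'
from st import *
Rt=frame([0,0,-1],np.array([np.cos(LY),np.sin(LY),0]))
print(go(s,LC+[0,0,.14],Rt))
E
```

```text
t 1.35 p [0.4807 0.0327 0.2421] q [-0.168 -0.16   1.977  0.     1.325 -0.775] F [0.47 0.16 0.43] T [ 0.04 -0.01  0.01] w 0.999
blkframe mm [  62.6 -201.4  127.9] F blk [0.59 0.25 0.16]
(array([ 0.68 , -1.353, -0.271]), array([ 0.618, -0.   , -0.   ]), 'deg', np.float64(55.6))
```

>>> send_rows([
  {"translation":[0,-0.2,-0.04],"dr":[0.07,0,0],"jaw":1},
  {"translation":[0,-0.4,-0.08],"dr":[0.14,0,0],"jaw":1},
  {"translation":[0,-0.6,-0.12],"dr":[0.21,0,0],"jaw":1},
  {"translation":[0,-0.8,-0.16],"dr":[0.28,0,0],"jaw":1},
  {"translation":[0,-1.0,-0.2],"dr":[0.35,0,0],"jaw":1},
])

```text
time: 1.77
position: [0.5426, -0.1067, 0.2418]
tool_rot: [-0.02, 0.707, 0.021, 0.707]
wrist_force: [-0.1, 0.8, 1.0]
gripper_width: 1.003
```

```bash
python3 - <<'E'
from st import *
Rt=frame([0,0,-1],np.array([np.cos(LY),np.sin(LY),0]))
print(go(s,LC+[0,0,.10],Rt))
E
```

```text
t 1.77 p [ 0.5426 -0.1067  0.2418] q [-0.399  0.019  1.808  0.     1.315 -0.457] F [-0.08  0.83  0.97] T [ 0.02  0.   -0.01] w 1.003
blkframe mm [ 138.2 -326.3   83.9] F blk [0.28 0.8  0.96]
(array([ 0.945, -0.343,  0.119]), array([ 0.268, -0.001, -0.   ]), 'deg', np.float64(24.1))
```

>>> send_rows([
  {"translation":[0.2,-0.1,0.03],"dr":[0.07,0,0],"jaw":1},
  {"translation":[0.4,-0.2,0.06],"dr":[0.14,0,0],"jaw":1},
  {"translation":[0.6,-0.3,0.1],"dr":[0.2,0,0],"jaw":1},
  {"translation":[0.8,-0.343,0.119],"dr":[0.268,0,0],"jaw":1},
  {"translation":[0.945,-0.343,0.119],"dr":[0.268,0,0],"jaw":1},
])

```text
time: 2.18
position: [0.5626, -0.1563, 0.0973]
tool_rot: [0.128, 0.697, -0.127, 0.694]
wrist_force: [-0.2, 0.4, 0.1]
gripper_width: 0.996
```

>>> send_rows([
  {"translation":[0,0,0],"dr":[0,0,0],"jaw":1},
])

```text
time: 2.27
position: [0.5598, -0.1541, 0.0945]
tool_rot: [0.127, 0.7, -0.125, 0.692]
wrist_force: [-1.1, 0.4, -0.1]
gripper_width: 0.999
```

```bash
python3 - <<'E'
from st import *
Rt=frame([0,0,-1],np.array([np.cos(LY),np.sin(LY),0]))
print(go(s,LC+[0,0,.021],Rt))
from workcell import capture
out=[]
for n,(u,v) in(("top",(270,145)),("side",(275,190))):
    c=capture(n); out.append(cv2.resize(c["image"][v:v+80,u:u+80,::-1],(400,400),interpolation=cv2.INTER_NEAREST))
cv2.imwrite("pics/pre.png",np.hstack(out))
E
```

```text
t 2.27 p [ 0.5598 -0.1541  0.0945] q [-0.464  0.27   1.822  0.     1.061 -0.106] F [-1.11  0.36 -0.11] T [ 0.05 -0.    0.04] w 0.999
blkframe mm [  87.  -369.6  -56.6] F blk [-1.06  0.14  0.48]
(array([ 0.49 , -0.011,  0.034]), array([ 0.003, -0.007, -0.001]), 'deg', np.float64(0.7))
```

View pics/pre.png

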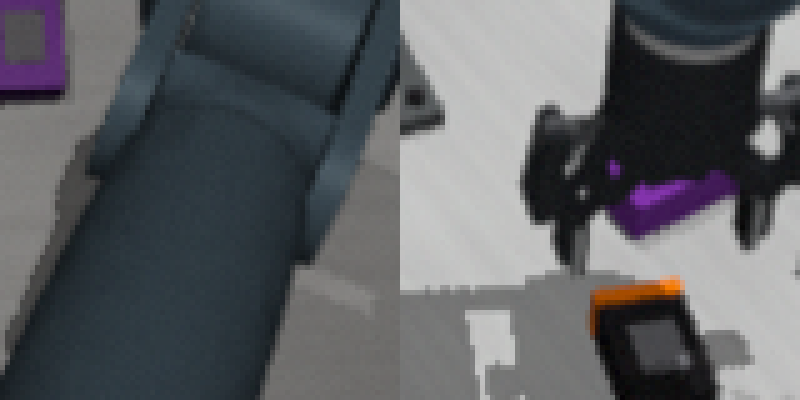

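Side crop: the open fingers are above the block, at about (575,250) and (750,230), and the orange end at (635,295) is clear. The purple block sits well away behind the gripper. Going down.

>>> send_rows([
  {"translation":[0.15,-0.01,0.03],"dr":[0,0,0],"jaw":1},
  {"translation":[0.3,-0.01,0.03],"dr":[0,0,0],"jaw":1},
  {"translation":[0.3,-0.01,0.03],"dr":[0,0,0],"jaw":1},
  {"translation":[0.3,-0.01,0.03],"dr":[0,0,0],"jaw":1},
])

```text
time: 2.7
position: [0.5675, -0.1582, 0.0566]
tool_rot: [0.125, 0.696, -0.126, 0.696]
wrist_force: [-0.3, -0.7, 0.8]
gripper_width: 0.997
```

```bash
python3 - <<'E'
from st import *
Rt=frame([0,0,-1],np.array([np.cos(LY),np.sin(LY),0]))
print(go(s,LC+[0,0,.021],Rt))
from workcell import capture
c=capture("side");u,v=285,200
import cv2
cv2.imwrite("pics/pre2.png",cv2.resize(c["image"][v:v+80,u:u+90,::-1],(720,640)[:1]+(590,),interpolation=cv2.INTER_NEAREST))
E
```

```text
t 2.7 p [ 0.5675 -0.1582  0.0566] q [-0.464  0.341  1.814  0.     0.985 -0.107] F [-0.28 -0.69  0.82] T [-0.04 -0.    0.02] w 0.997
blkframe mm [  75.3 -372.1  -93.6] F blk [ 0.29 -0.73  0.79]
(array([ 0.237, -0.003, -0.03 ]), array([0.004, 0.   , 0.   ]), 'deg', np.float64(0.4))
```

View pics/pre2.png

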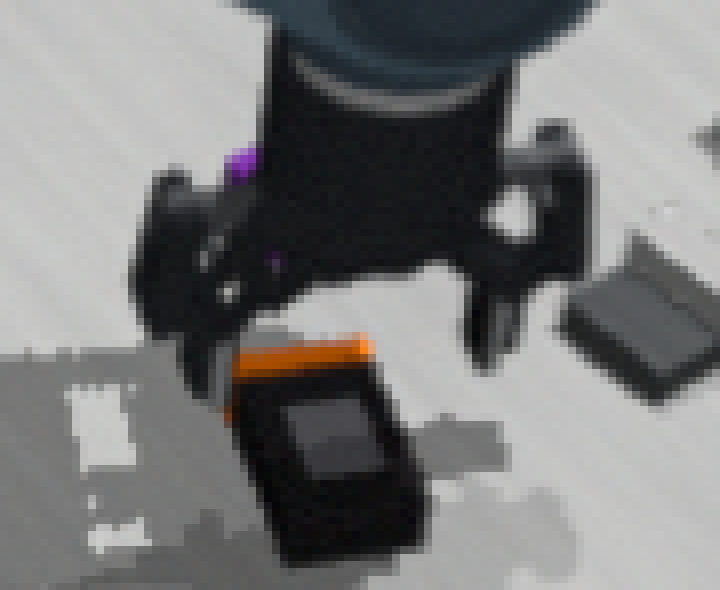

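Crop: the fingers at (210,380) and (485,340) straddle the block. The gauge at (640,340) is clear of them. Descending the rest of the way and centring.

>>> send_rows([
  {"translation":[0.06,0,-0.03],"dr":[0.004,0,0],"jaw":1},
  {"translation":[0.16,0,-0.03],"dr":[0.004,0,0],"jaw":1},
  {"translation":[0.24,0,-0.03],"dr":[0.004,0,0],"jaw":1},
  {"translation":[0.24,0,-0.03],"dr":[0.004,0,0],"jaw":1},
  {"translation":[0.24,0,-0.03],"dr":[0.004,0,0],"jaw":1},
])

```text
time: 3.17
position: [0.5626, -0.1566, 0.0192]
tool_rot: [0.128, 0.696, -0.128, 0.695]
wrist_force: [-0.0, -0.5, 0.5]
gripper_width: 0.996
```

```bash
python3 - <<'E'
from st import *
Rt=frame([0,0,-1],np.array([np.cos(LY),np.sin(LY),0]))
print(go(s,LC+[0,0,.021],Rt))
E
```

```text
t 3.17 p [ 0.5626 -0.1566  0.0192] q [-0.465  0.396  1.828 -0.     0.918 -0.102] F [-0.   -0.49  0.47] T [0.01 0.02 0.03] w 0.996
blkframe mm [  52.2 -371.5 -123.4] F blk [ 0.32 -0.48  0.36]
(array([-0.012, -0.001,  0.004]), array([-0.001, -0.001, -0.   ]), 'deg', np.float64(0.1))
```

>>> send_rows([
  {"translation":[-0.012,0,0.004],"dr":[0,0,0],"jaw":0.7},
  {"translation":[-0.012,0,0.004],"dr":[0,0,0],"jaw":0.6},
  {"translation":[-0.012,0,0.004],"dr":[0,0,0],"jaw":0.5},
  {"translation":[-0.012,0,0.004],"dr":[0,0,0],"jaw":0.4},
  {"translation":[-0.012,0,0.004],"dr":[0,0,0],"jaw":0.3},
], squeeze=40)

```text
time: 3.58
position: [0.5646, -0.1576, 0.0226]
tool_rot: [0.128, 0.695, -0.128, 0.696]
wrist_force: [0.8, 0.0, 4.5]
gripper_width: 0.576
```

>>> send_rows([
  {"translation":[0,0,0],"dr":[0,0,0],"jaw":0.3},
  {"translation":[0,0,0],"dr":[0,0,0],"jaw":0.3},
  {"translation":[0,0,0],"dr":[0,0,0],"jaw":0.3},
])

```text
time: 3.83
position: [0.5646, -0.1576, 0.0226]
tool_rot: [0.128, 0.695, -0.128, 0.696]
wrist_force: [0.2, -0.2, 5.5]
gripper_width: 0.577
```

```bash
python3 - <<'E'
from st import *
from workcell import capture
c=capture("side");u,v=285,200
cv2.imwrite("pics/grip.png",cv2.resize(c["image"][v:v+80,u:u+90,::-1],(720,590),interpolation=cv2.INTER_NEAREST))
E
```

```text
t 3.83 p [ 0.5646 -0.1576  0.0226] q [-0.465  0.393  1.825  0.     0.922 -0.102] F [ 0.21 -0.23  5.53] T [-0.01  0.02  0.05] w 0.577
blkframe mm [  55.7 -372.  -121.6] F blk [ 2.98 -0.18  4.66]
```

View pics/grip.png

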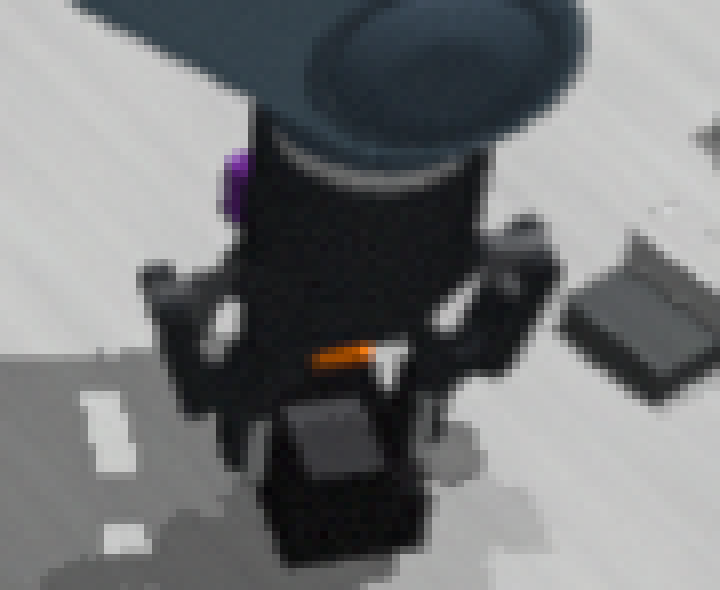

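The block is gripped: opening 0.577, about 49 mm. Lifting.

>>> send_rows([
  {"translation":[-0.05,0,0],"dr":[0,0,0],"jaw":0.3},
  {"translation":[-0.15,0,0],"dr":[0,0,0],"jaw":0.3},
  {"translation":[-0.35,0,0],"dr":[0,0,0],"jaw":0.3},
  {"translation":[-0.6,0,0],"dr":[0,0,0],"jaw":0.3},
  {"translation":[-0.9,0,0],"dr":[0,0,0],"jaw":0.3},
])

```text
time: 4.3
position: [0.5615, -0.156, 0.1521]
tool_rot: [0.129, 0.697, -0.127, 0.693]
wrist_force: [0.7, -0.8, -1.0]
gripper_width: 0.575
```

>>> send_rows([
  {"translation":[-0.1,0,0],"dr":[0,0,0],"jaw":0.3},
  {"translation":[-0.1,0,0],"dr":[0,0,0],"jaw":0.3},
])

```text
time: 4.47
position: [0.566, -0.1582, 0.1735]
tool_rot: [0.127, 0.692, -0.129, 0.699]
wrist_force: [-0.2, 0.2, -1.5]
gripper_width: 0.574
```

```bash
python3 - <<'E'
from st import *
Rt=frame(-RB[:,2],RB[:,0])
p=blk(-.032,[0.003,0,.0226+.06])[0]; print(p, go(s,p,Rt))
E
```

```text
t 4.47 p [ 0.566  -0.1582  0.1735] q [-0.465  0.167  1.78   0.     1.185 -0.102] F [-0.24  0.18 -1.45] T [0.01 0.   0.02] w 0.574
blkframe mm [ 132.5 -372.4    8.4] F blk [-0.96  0.13 -1.13]
[0.48487393 0.2045265  0.1730337 ] (array([-0.011,  2.067, -1.366]), array([-0.106, -0.327,  0.029]), 'deg', np.float64(31.0))
```

>>> send_rows([
  {"translation":[-0.05,0.1,-0.07],"dr":[0,0,0],"jaw":0.3},
  {"translation":[-0.1,0.3,-0.2],"dr":[0,0,0],"jaw":0.3},
  {"translation":[-0.1,0.52,-0.34],"dr":[0,0,0],"jaw":0.3},
  {"translation":[-0.1,0.74,-0.48],"dr":[0,0,0],"jaw":0.3},
  {"translation":[-0.1,0.96,-0.62],"dr":[0,0,0],"jaw":0.3},
])

```text
time: 4.88
position: [0.5257, 0.0123, 0.1807]
tool_rot: [0.128, 0.697, -0.128, 0.694]
wrist_force: [0.5, -0.1, -1.3]
gripper_width: 0.573
```

>>> send_rows([
  {"translation":[0,0.18,-0.12],"dr":[-0.02,-0.06,0],"jaw":0.3},
  {"translation":[0,0.36,-0.24],"dr":[-0.04,-0.12,0.01],"jaw":0.3},
  {"translation":[0,0.54,-0.36],"dr":[-0.06,-0.18,0.02],"jaw":0.3},
  {"translation":[0,0.72,-0.48],"dr":[-0.08,-0.25,0.03],"jaw":0.3},
  {"translation":[0,0.86,-0.58],"dr":[-0.1,-0.31,0.03],"jaw":0.3},
])

```text
time: 5.3
position: [0.4899, 0.1636, 0.1806]
tool_rot: [0.054, 0.512, -0.083, 0.853]
wrist_force: [-0.8, -0.8, -1.6]
gripper_width: 0.572
```

>>> send_rows([
  {"translation":[0,0,0],"dr":[0,0,0],"jaw":0.3},
  {"translation":[0,0,0],"dr":[0,0,0],"jaw":0.3},
])

```text
time: 5.47
position: [0.4895, 0.1633, 0.1798]
tool_rot: [0.054, 0.515, -0.083, 0.852]
wrist_force: [-0.2, -0.5, -1.6]
gripper_width: 0.574
```

```bash
python3 - <<'E'
from st import *
Rt=frame(-RB[:,2],RB[:,0])
p=blk(-.032,[0.003,0,.0226+.04])[0]; print(p, go(s,p,Rt))
E
```

```text
t 5.47 p [0.4895 0.1633 0.1798] q [ 0.183 -0.213  2.196 -0.257  0.721  0.538] F [-0.16 -0.51 -1.61] T [0.08 0.31 0.  ] w 0.574
blkframe mm [ 17.2 -71.6  82.3] F blk [-0.86 -0.54 -1.36]
[0.49468786 0.20260642 0.15571319] (array([ 0.136,  0.263, -0.091]), array([-0.004, -0.026, -0.002]), 'deg', np.float64(2.4))
```

>>> send_rows([
  {"translation":[0.03,0.1,-0.04],"dr":[0,-0.01,0],"jaw":0.3},
  {"translation":[0.08,0.2,-0.08],"dr":[-0.004,-0.026,-0.002],"jaw":0.3},
  {"translation":[0.136,0.263,-0.091],"dr":[-0.004,-0.026,-0.002],"jaw":0.3},
  {"translation":[0.136,0.263,-0.091],"dr":[-0.004,-0.026,-0.002],"jaw":0.3},
  {"translation":[0.136,0.263,-0.091],"dr":[-0.004,-0.026,-0.002],"jaw":0.3},
])

```text
time: 5.88
position: [0.4981, 0.2004, 0.1577]
tool_rot: [0.05, 0.496, -0.086, 0.862]
wrist_force: [0.2, -0.3, -2.0]
gripper_width: 0.576
```

```bash
cat > look.py <<'E'
from workcell import capture
from h import *
import sys
def look(name,ts=(150,160,75,50),ss=(205,120,75,75)):
    o=[]
    for n,(u,v,w,h) in(("top",ts),("side",ss)):
        c=capture(n); pickle.dump(c,open(n+"1.pkl","wb"));k=5.3
        i=cv2.resize(c["image"][v:v+h,u:u+w,::-1],None,fx=k,fy=k,interpolation=cv2.INTER_NEAREST)
        o.append(i)
    H=max(i.shape[0] for i in o); o=[cv2.copyMakeBorder(i,0,H-i.shape[0],0,0,cv2.BORDER_CONSTANT) for i in o]
    cv2.imwrite(f"pics/{name}.png",np.hstack(o))
E
python3 - <<'E'
from st import *
Rt=frame(-RB[:,2],RB[:,0])
p=blk(-.032,[0.003,0,.0226])[0]; print(p, go(s,p,Rt))
from look import look
look("hover")
E
```

```text
t 5.88 p [0.4981 0.2004 0.1577] q [ 0.277 -0.114  2.168 -0.391  0.648  0.736] F [ 0.2  -0.27 -2.04] T [0.05 0.32 0.  ] w 0.576
blkframe mm [  7.3 -33.5  62.4] F blk [-0.81 -0.23 -1.89]
[0.51431573 0.19876625 0.12107217] (array([ 0.266,  0.011, -0.029]), array([-0.003,  0.002,  0.002]), 'deg', np.float64(0.4))
```

View pics/hover.png

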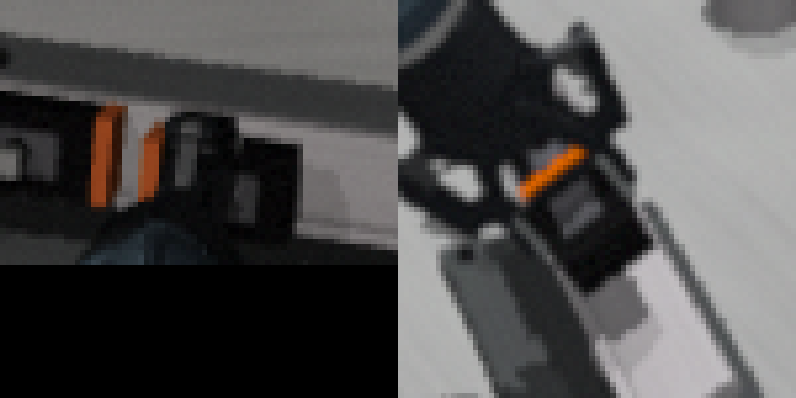

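Top crop: the two orange strips, at (105,155) and (152,165), are parallel with a clear gap. The side crop shows the block hovering parallel to the deck. Lowering.

>>> send_rows([
  {"translation":[0.06,0,-0.02],"dr":[0,0,0],"jaw":0.3},
  {"translation":[0.13,0.01,-0.02],"dr":[0,0,0],"jaw":0.3},
  {"translation":[0.2,0.01,-0.02],"dr":[0,0,0],"jaw":0.3},
  {"translation":[0.23,0.01,-0.02],"dr":[0,0,0],"jaw":0.3},
  {"translation":[0.23,0.01,-0.02],"dr":[0,0,0],"jaw":0.3},
])

```text
time: 6.4
position: [0.5127, 0.1992, 0.1263]
tool_rot: [0.05, 0.496, -0.086, 0.863]
wrist_force: [-1.0, -0.6, -1.1]
gripper_width: 0.576
```

```bash
python3 st.py
```

```text
t 6.4 p [0.5127 0.1992 0.1263] q [ 0.265 -0.025  2.153 -0.426  0.575  0.772] F [-1.04 -0.62 -1.15] T [0.09 0.38 0.  ] w 0.576
blkframe mm [  4.2 -31.9  28. ] F blk [-1.35 -0.81 -0.55]
```

>>> send_rows([
  {"translation":[0.007,0,0],"dr":[0,0,0],"jaw":0.3},
  {"translation":[0.014,0,0],"dr":[0,0,0],"jaw":0.3},
  {"translation":[0.02,0,0],"dr":[0,0,0],"jaw":0.3},
  {"translation":[0.02,0,0],"dr":[0,0,0],"jaw":0.3},
])

```text
time: 6.73
position: [0.5145, 0.1998, 0.1253]
tool_rot: [0.05, 0.495, -0.085, 0.863]
wrist_force: [-0.2, -0.8, -1.5]
gripper_width: 0.574
```

```bash
python3 st.py
```

```text
t 6.73 p [0.5145 0.1998 0.1253] q [ 0.265 -0.02   2.15  -0.428  0.57   0.774] F [-0.23 -0.85 -1.53] T [0.09 0.33 0.05] w 0.574
blkframe mm [  5.1 -30.9  26.3] F blk [-0.82 -0.88 -1.29]
```

>>> send_rows([
  {"translation":[0.007,0,0],"dr":[0,0,0],"jaw":0.3},
  {"translation":[0.014,0,0],"dr":[0,0,0],"jaw":0.3},
  {"translation":[0.014,0,0],"dr":[0,0,0],"jaw":0.3},
])

```text
time: 6.98
position: [0.5154, 0.1996, 0.1231]
tool_rot: [0.05, 0.495, -0.085, 0.863]
wrist_force: [0.6, 0.5, -1.4]
gripper_width: 0.576
```

```bash
python3 st.py
```

```text
t 6.98 p [0.5154 0.1996 0.1231] q [ 0.264 -0.014  2.149 -0.43   0.565  0.776] F [ 0.63  0.46 -1.43] T [ 0.03  0.31 -0.01] w 0.576
blkframe mm [  4.8 -31.   23.9] F blk [-0.26  0.58 -1.51]
```

>>> send_rows([
  {"translation":[0.007,0,0],"dr":[0,0,0],"jaw":0.3},
  {"translation":[0.007,0,0],"dr":[0,0,0],"jaw":0.3},
])

```text
time: 7.15
position: [0.5159, 0.1995, 0.1221]
tool_rot: [0.05, 0.495, -0.085, 0.863]
wrist_force: [0.1, -0.6, -1.2]
gripper_width: 0.573
```

```bash
python3 st.py
```

```text
t 7.15 p [0.5159 0.1995 0.1221] q [ 0.263 -0.011  2.148 -0.431  0.563  0.777] F [ 0.06 -0.58 -1.16] T [0.05 0.39 0.  ] w 0.573
blkframe mm [  4.7 -31.   22.8] F blk [-0.43 -0.56 -1.09]
```

>>> send_rows([
  {"translation":[0.005,0,0],"dr":[0,0,0],"jaw":0.3},
  {"translation":[0.005,0,0],"dr":[0,0,0],"jaw":0.3},
])

```text
time: 7.32
position: [0.5163, 0.1995, 0.1217]
tool_rot: [0.05, 0.495, -0.085, 0.863]
wrist_force: [-0.5, 0.2, 0.1]
gripper_width: 0.573
```

```bash
python3 st.py
```

```text
t 7.32 p [0.5163 0.1995 0.1217] q [ 0.263 -0.009  2.147 -0.432  0.562  0.777] F [-0.52  0.18  0.08] T [0.1  0.43 0.05] w 0.573
blkframe mm [  4.9 -30.9  22.2] F blk [-0.43  0.07  0.34]
```

Contact with the deck (the normal force rose by about 1.7 N). Now sliding down to the ledge.

>>> send_rows([
  {"translation":[0.003,0,-0.007],"dr":[0,0,0],"jaw":0.3},
  {"translation":[0.003,0,-0.014],"dr":[0,0,0],"jaw":0.3},
  {"translation":[0.003,0,-0.02],"dr":[0,0,0],"jaw":0.3},
  {"translation":[0.003,0,-0.02],"dr":[0,0,0],"jaw":0.3},
])

```text
time: 7.65
position: [0.5148, 0.2002, 0.1208]
tool_rot: [0.05, 0.494, -0.085, 0.864]
wrist_force: [-0.1, -0.9, 5.0]
gripper_width: 0.577
```

```bash
python3 st.py
```

```text
t 7.65 p [0.5148 0.2002 0.1208] q [ 0.265 -0.01   2.152 -0.437  0.558  0.784] F [-0.09 -0.91  5.  ] T [-0.1  -0.11 -0.05] w 0.577
blkframe mm [  3.  -30.5  22.2] F blk [ 2.58 -0.91  4.29]
```

>>> send_rows([
  {"translation":[-0.002,0,-0.007],"dr":[0,0,0],"jaw":0.3},
  {"translation":[-0.002,0,-0.013],"dr":[0,0,0],"jaw":0.3},
  {"translation":[-0.002,0,-0.013],"dr":[0,0,0],"jaw":0.3},
])

```text
time: 7.9
position: [0.5128, 0.2003, 0.1196]
tool_rot: [0.05, 0.494, -0.085, 0.864]
wrist_force: [1.9, -0.1, 2.5]
gripper_width: 0.573
```

```bash
python3 st.py
```

```text
t 7.9 p [0.5128 0.2003 0.1196] q [ 0.267 -0.012  2.156 -0.439  0.557  0.789] F [ 1.86 -0.06  2.53] T [-0.1  -0.34 -0.15] w 0.573
blkframe mm [  0.7 -30.8  22.2] F blk [2.86 0.3  1.28]
```

>>> send_rows([
  {"translation":[0,0,-0.007],"dr":[0,0,0],"jaw":0.3},
  {"translation":[0,0,-0.007],"dr":[0,0,0],"jaw":0.3},
])

```text
time: 8.07
position: [0.5127, 0.2003, 0.1196]
tool_rot: [0.05, 0.494, -0.085, 0.864]
wrist_force: [5.5, -3.3, 1.5]
gripper_width: 0.576
```

```bash
python3 st.py
```

```text
t 8.07 p [0.5127 0.2003 0.1196] q [ 0.267 -0.012  2.157 -0.442  0.556  0.791] F [ 5.51 -3.29  1.53] T [-0.38 -0.89 -0.28] w 0.576
blkframe mm [  0.6 -30.8  22.3] F blk [ 6.   -2.17 -1.7 ]
```

>>> send_rows([
  {"translation":[0,0,-0.007],"dr":[0,0,0],"jaw":0.3},
  {"translation":[0,0,-0.007],"dr":[0,0,0],"jaw":0.3},
])

```text
time: 8.23
position: [0.5126, 0.2004, 0.1197]
tool_rot: [0.05, 0.493, -0.085, 0.865]
wrist_force: [8.2, -4.4, 0.9]
gripper_width: 0.576
```

```bash
python3 st.py
```

```text
t 8.23 p [0.5126 0.2004 0.1197] q [ 0.268 -0.013  2.157 -0.444  0.554  0.793] F [ 8.21 -4.44  0.86] T [-0.64 -1.33 -0.4 ] w 0.576
blkframe mm [  0.6 -30.7  22.4] F blk [ 8.15 -2.78 -3.71]
```

Ledge reached at x ≈ 0.6 mm. Easing the pressure and sliding along +y, leaving a margin.

>>> send_rows([
  {"translation":[0.004,0,0.01],"dr":[0,0,0],"jaw":0.3},
  {"translation":[0.004,0.02,0.01],"dr":[0,0,0],"jaw":0.3},
  {"translation":[0.004,0.05,0.01],"dr":[0,0,0],"jaw":0.3},
  {"translation":[0.004,0.08,0.01],"dr":[0,0,0],"jaw":0.3},
  {"translation":[0.004,0.1,0.01],"dr":[0,0,0],"jaw":0.3},
])

```text
time: 8.65
position: [0.5155, 0.2136, 0.1196]
tool_rot: [0.048, 0.495, -0.087, 0.863]
wrist_force: [-4.5, -11.2, 13.8]
gripper_width: 0.574
```

>>> send_rows([
  {"translation":[0,0,0],"dr":[0,0,0],"jaw":0.3},
  {"translation":[0,0,0],"dr":[0,0,0],"jaw":0.3},
])

```text
time: 8.82
position: [0.5156, 0.2141, 0.1196]
tool_rot: [0.049, 0.495, -0.086, 0.863]
wrist_force: [-4.2, -7.0, 12.6]
gripper_width: 0.572
```

```bash
python3 st.py; python3 -c "
from look import look
look('slide1')"
```

```text
t 8.82 p [0.5156 0.2141 0.1196] q [ 0.297  0.013  2.131 -0.462  0.571  0.833] F [-4.17 -7.03 12.59] T [-1.19 -0.11 -0.61] w 0.572
blkframe mm [  0.8 -16.8  22.1] F blk [ 3.92 -7.7  12.27]
```

View pics/slide1.png

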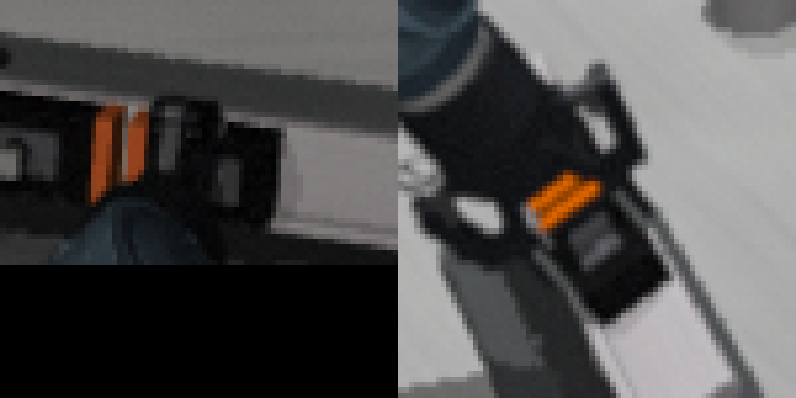

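Top crop: a small gap of roughly 5–10 mm remains between the strips at (105,150) and (138,140). Pressing normal force is about 12 N, so I'll ease off and then slide in small steps.

>>> send_rows([
  {"translation":[-0.006,0,0],"dr":[0,0,0],"jaw":0.3},
  {"translation":[-0.006,0.01,0],"dr":[0,0,0],"jaw":0.3},
  {"translation":[-0.006,0.02,0],"dr":[0,0,0],"jaw":0.3},
  {"translation":[-0.006,0.02,0],"dr":[0,0,0],"jaw":0.3},
])

```text
time: 9.25
position: [0.5161, 0.2175, 0.1198]
tool_rot: [0.05, 0.494, -0.086, 0.864]
wrist_force: [4.4, -5.8, 2.7]
gripper_width: 0.571
```

```bash
python3 st.py
```

```text
t 9.25 p [0.5161 0.2175 0.1198] q [ 0.303  0.017  2.127 -0.465  0.572  0.84 ] F [ 4.41 -5.76  2.65] T [-0.72 -0.76 -0.41] w 0.571
blkframe mm [  0.7 -13.3  22.4] F blk [ 6.03 -4.8  -0.42]
```

>>> send_rows([
  {"translation":[0.001,0.007,0.004],"dr":[0,0,0],"jaw":0.3},
  {"translation":[0.001,0.014,0.004],"dr":[0,0,0],"jaw":0.3},
  {"translation":[0.001,0.02,0.004],"dr":[0,0,0],"jaw":0.3},
  {"translation":[0.001,0.02,0.004],"dr":[0,0,0],"jaw":0.3},
])

```text
time: 9.58
position: [0.5167, 0.22, 0.1197]
tool_rot: [0.049, 0.495, -0.086, 0.863]
wrist_force: [1.5, -6.3, 4.8]
gripper_width: 0.575
```

```bash
python3 st.py;python3 -c "
from look import look
look('slide2')"
```

```text
t 9.58 p [0.5167 0.22   0.1197] q [ 0.308  0.022  2.121 -0.468  0.575  0.847] F [ 1.5  -6.34  4.8 ] T [-0.8  -0.44 -0.54] w 0.575
blkframe mm [  0.8 -10.7  22.2] F blk [ 4.73 -5.93  2.81]
```

View pics/slide2.png

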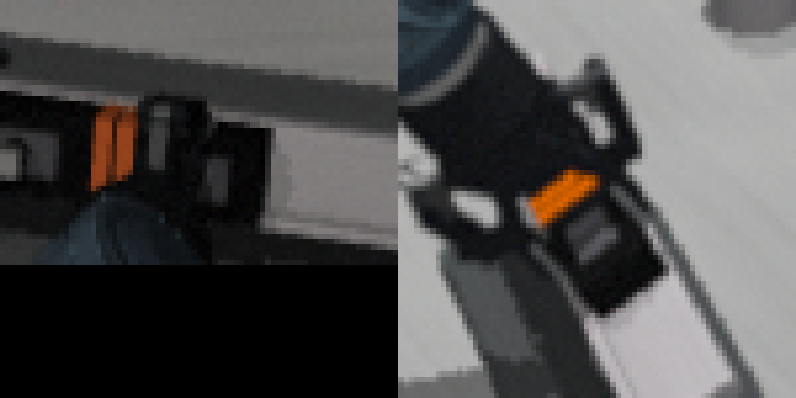

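The gap is now only a dark line at (117,150). Continuing in 1 mm steps.

>>> send_rows([
  {"translation":[0,0.007,0],"dr":[0,0,0],"jaw":0.3},
  {"translation":[0,0.007,0],"dr":[0,0,0],"jaw":0.3},
])

```text
time: 9.85
position: [0.5169, 0.221, 0.1196]
tool_rot: [0.049, 0.495, -0.086, 0.863]
wrist_force: [1.8, -6.4, 4.8]
gripper_width: 0.576
```

```bash
python3 st.py
```

```text
t 9.85 p [0.5169 0.221  0.1196] q [ 0.31   0.024  2.119 -0.469  0.576  0.85 ] F [ 1.84 -6.44  4.82] T [-0.83 -0.39 -0.47] w 0.576
blkframe mm [ 0.8 -9.7 22.2] F blk [ 5.04 -5.96  2.65]
```

>>> send_rows([
  {"translation":[0,0.005,0],"dr":[0,0,0],"jaw":0.3},
  {"translation":[0,0.005,0],"dr":[0,0,0],"jaw":0.3},
])

```text
time: 10.02
position: [0.517, 0.2217, 0.1196]
tool_rot: [0.049, 0.495, -0.086, 0.863]
wrist_force: [2.9, -7.3, 4.2]
gripper_width: 0.572
```

```bash
python3 st.py
```

```text
t 10.02 p [0.517  0.2217 0.1196] q [ 0.311  0.025  2.118 -0.47   0.577  0.852] F [ 2.85 -7.28  4.16] T [-0.93 -0.38 -0.54] w 0.572
blkframe mm [ 0.8 -9.  22.2] F blk [ 5.72 -6.59  1.5 ]
```

>>> send_rows([
  {"translation":[0,0.005,0],"dr":[0,0,0],"jaw":0.3},
  {"translation":[0,0.005,0],"dr":[0,0,0],"jaw":0.3},
])

```text
time: 10.18
position: [0.5172, 0.2224, 0.1196]
tool_rot: [0.049, 0.495, -0.086, 0.863]
wrist_force: [1.5, -6.5, 5.3]
gripper_width: 0.571
```

```bash
python3 st.py
```

```text
t 10.18 p [0.5172 0.2224 0.1196] q [ 0.313  0.026  2.117 -0.471  0.578  0.854] F [ 1.51 -6.54  5.34] T [-0.91 -0.44 -0.52] w 0.571
blkframe mm [ 0.8 -8.2 22.2] F blk [ 5.04 -6.13  3.25]
```

>>> send_rows([
  {"translation":[0,0.004,0.001],"dr":[0,0,0],"jaw":0.3},
  {"translation":[0,0.004,0.001],"dr":[0,0,0],"jaw":0.3},
])

```text
time: 10.35
position: [0.5173, 0.2229, 0.1196]
tool_rot: [0.049, 0.495, -0.086, 0.863]
wrist_force: [2.1, -6.9, 5.7]
gripper_width: 0.57
```

```bash
python3 st.py
```

```text
t 10.35 p [0.5173 0.2229 0.1196] q [ 0.314  0.027  2.116 -0.471  0.578  0.855] F [ 2.12 -6.91  5.66] T [-0.9  -0.3  -0.47] w 0.57
blkframe mm [ 0.8 -7.7 22.2] F blk [ 5.78 -6.37  3.2 ]
```

>>> send_rows([
  {"translation":[0,0.004,0.001],"dr":[0,0,0],"jaw":0.3},
  {"translation":[0,0.004,0.001],"dr":[0,0,0],"jaw":0.3},
])

```text
time: 10.52
position: [0.5173, 0.223, 0.1196]
tool_rot: [0.049, 0.495, -0.087, 0.863]
wrist_force: [-0.9, -10.2, 5.9]
gripper_width: 0.579
```

```bash
python3 st.py
```

```text
t 10.52 p [0.5173 0.223  0.1196] q [ 0.315  0.028  2.115 -0.472  0.58   0.856] F [ -0.87 -10.24   5.95] T [-1.2  -0.29 -0.79] w 0.579
blkframe mm [ 0.8 -7.7 22.2] F blk [  3.94 -10.22   4.6 ]
```

>>> send_rows([
  {"translation":[0,0.004,0.001],"dr":[0,0,0],"jaw":0.3},
  {"translation":[0,0.004,0.001],"dr":[0,0,0],"jaw":0.3},
])

```text
time: 10.68
position: [0.5173, 0.223, 0.1196]
tool_rot: [0.048, 0.496, -0.087, 0.863]
wrist_force: [-2.9, -11.4, 9.7]
gripper_width: 0.573
```

```bash
python3 st.py
```

```text
t 10.68 p [0.5173 0.223  0.1196] q [ 0.315  0.029  2.114 -0.473  0.582  0.858] F [ -2.86 -11.41   9.67] T [-1.57 -0.23 -1.07] w 0.573
blkframe mm [ 0.8 -7.6 22.1] F blk [  4.3  -11.75   8.69]
```

Contact: the y force rose from −6.4 to −11.8 N while the position stalled at −7.65 mm, so the butt force is about 5 N. Easing the normal load and releasing slowly.

>>> send_rows([
  {"translation":[-0.004,0,0.001],"dr":[0,0,0],"jaw":0.3},
  {"translation":[-0.004,0,0.001],"dr":[0,0,0],"jaw":0.3},
], squeeze=20)

```text
time: 10.85
position: [0.5172, 0.2231, 0.1197]
tool_rot: [0.049, 0.496, -0.087, 0.863]
wrist_force: [2.5, -11.1, 3.5]
gripper_width: 0.572
```

```bash
python3 st.py;python3 -c "
from look import look
look('butt',ts=(150,165,50,40),ss=(220,135,50,50))"
```

```text
t 10.85 p [0.5172 0.2231 0.1197] q [ 0.315  0.028  2.114 -0.472  0.582  0.857] F [  2.46 -11.13   3.54] T [-1.4  -0.48 -1.02] w 0.572
blkframe mm [ 0.7 -7.6 22.3] F blk [  5.71 -10.45   0.79]
```

View pics/butt.png

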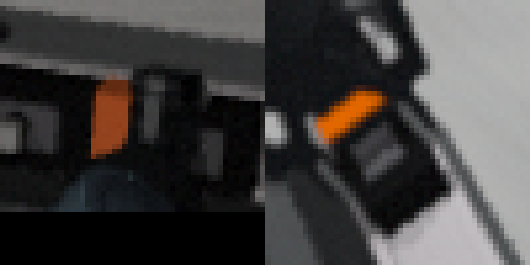

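The two orange strips have merged into one band with no gap, at (112,118) in the top crop and (350,115) in the side crop. Releasing.

>>> send_rows([
  {"translation":[0,0,0],"dr":[0,0,0],"jaw":0.59},
  {"translation":[0,0,0],"dr":[0,0,0],"jaw":0.62},
  {"translation":[0,0,0],"dr":[0,0,0],"jaw":0.66},
  {"translation":[0,0,0],"dr":[0,0,0],"jaw":0.72},
  {"translation":[0,0,0],"dr":[0,0,0],"jaw":0.8},
])

```text
time: 11.37
position: [0.5167, 0.2252, 0.1194]
tool_rot: [0.05, 0.495, -0.085, 0.863]
wrist_force: [-0.4, 0.3, -0.6]
gripper_width: 0.801
```

```bash
python3 st.py
```

```text
t 11.37 p [0.5167 0.2252 0.1194] q [ 0.318  0.029  2.114 -0.469  0.579  0.856] F [-0.36  0.29 -0.61] T [0.02 0.27 0.02] w 0.801
blkframe mm [-0.2 -5.6 22.5] F blk [-0.66  0.22 -0.33]
```

Free of contact. Now retracting along the deck normal.

>>> send_rows([
  {"translation":[-0.05,0,0],"dr":[0,0,0],"jaw":0.85},
  {"translation":[-0.15,0,0],"dr":[0,0,0],"jaw":0.85},
  {"translation":[-0.35,0,0],"dr":[0,0,0],"jaw":0.85},
  {"translation":[-0.6,0,0],"dr":[0,0,0],"jaw":0.85},
  {"translation":[-0.8,0,0],"dr":[0,0,0],"jaw":0.85},
])

```text
time: 11.78
position: [0.4567, 0.2371, 0.2254]
tool_rot: [0.05, 0.495, -0.085, 0.863]
wrist_force: [0.6, 0.2, 1.0]
gripper_width: 0.85
```

>>> send_rows([
  {"translation":[0,-0.2,0],"dr":[0,0,0],"jaw":0.85},
  {"translation":[0,-0.4,0],"dr":[0,0,0],"jaw":0.85},
  {"translation":[0,-0.6,0],"dr":[0,0,0],"jaw":0.85},
  {"translation":[0,-0.8,0],"dr":[0,0,0],"jaw":0.85},
  {"translation":[0,-1.0,0],"dr":[0,0,0],"jaw":0.85},
])

```text
time: 12.2
position: [0.4276, 0.0893, 0.2236]
tool_rot: [0.049, 0.495, -0.084, 0.864]
wrist_force: [0.4, -0.1, 0.5]
gripper_width: 0.85
```

```bash
python3 st.py;python3 - <<'E'
from look import *
look('fin',ts=(140,160,75,50),ss=(215,125,75,75))
c=pickle.load(open("top1.pkl","rb")); cv2.imwrite("pics/finfull.png",cv2.resize(c["image"][:,:,::-1],(768,576)))
for n,(u0,v0,w,h) in(("top",(150,165,45,45)),("side",(215,135,45,45))):
  for st in "01":
    c=pickle.load(open(n+st+".pkl","rb"))
    im=c["image"].astype(int);sub=np.zeros(im.shape[:2],bool);sub[v0:v0+h,u0:u0+w]=1
    org=sub&(im[...,0]>im[...,2]*1.6)&(im[...,0]>60)&(im[...,0]-im[...,1]>25)
    P=onplane(c,np.argwhere(org)[:,::-1],blk(0,[0,0,.03])[0],RB[:,2]);L=(P-jig([0,0,.1]))@RB
    k=np.abs(L[:,0])<.015
    print(n,st,org.sum(),"y range of orange on top plane mm",np.percentile(L[k,1],[1,50,99]).round(4)*1000)
E
```

```text
t 12.2 p [0.4276 0.0893 0.2236] q [ 0.    -0.591  2.382 -0.131  0.833  0.259] F [ 0.38 -0.1   0.52] T [ 0.    0.21 -0.02] w 0.85
blkframe mm [  -1.3 -156.1  143.4] F blk [ 0.6  -0.02  0.25]
top 0 71 y range of orange on top plane mm [32.4 37.6 42.8]
top 1 140 y range of orange on top plane mm [23.4 33.2 42.7]
side 0 159 y range of orange on top plane mm [-0.6 23.6 48.9]
side 1 57 y range of orange on top plane mm [21.3 33.2 49.2]
```

View pics/fin.png

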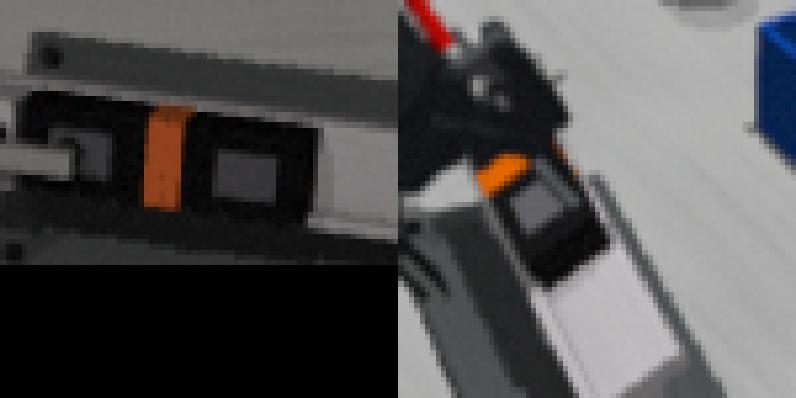

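View pics/finfull.png

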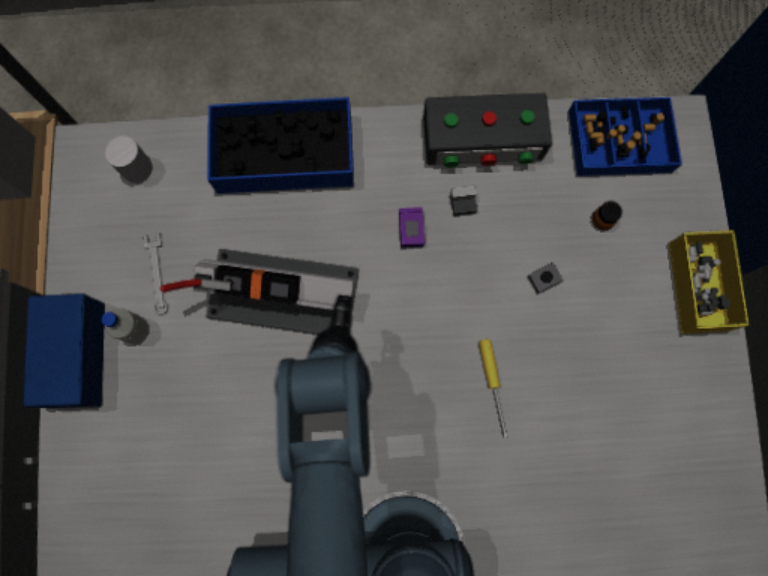

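The band spans about 20 mm (23.4 to 42.7), so it is flush to within a pixel, and the clamped half's edge has not moved (42.8 → 42.7). A faint line shows in the band's lower part at (165,170), and the arm hides the side view. I'll move the arm away and look closer.

>>> send_rows([
  {"translation":[-0.1,-0.2,0],"dr":[0,0,0],"jaw":0.85},
  {"translation":[-0.1,-0.4,0],"dr":[0,0,0],"jaw":0.85},
  {"translation":[-0.1,-0.6,0],"dr":[0,0,0],"jaw":0.85},
  {"translation":[-0.1,-0.8,0],"dr":[0,0,0],"jaw":0.85},
  {"translation":[-0.1,-1.0,0],"dr":[0,0,0],"jaw":0.85},
])

```text
time: 12.72
position: [0.3912, -0.056, 0.2365]
tool_rot: [0.049, 0.494, -0.084, 0.864]
wrist_force: [1.1, -0.1, 0.0]
gripper_width: 0.849
```

```bash
python3 st.py;python3 - <<'E'
from look import *
from workcell import capture
o=[]
for n,(u,v,w,h) in(("top",(150,170,55,40)),("side",(220,130,55,55))):
    I=[capture(n) for _ in range(4)]
    a=np.mean([c["image"] for c in I],0); pickle.dump(I[0],open(n+"2.pkl","wb"))
    i=np.clip(a[v:v+h,u:u+w,::-1]*1.3,0,255).astype(np.uint8)
    o.append(cv2.resize(i,(400,int(400*h/w)),interpolation=cv2.INTER_NEAREST))
    if n=="top": 
        print(a[178:203:3,160:180,0].astype(int))
H=400;o=[cv2.copyMakeBorder(i,0,H-i.shape[0],0,0,cv2.BORDER_CONSTANT) for i in o]
cv2.imwrite("pics/close.png",np.hstack(o))
E
```

```text
t 12.72 p [ 0.3912 -0.056   0.2365] q [-0.546 -0.849  2.488  0.209  1.009 -0.418] F [ 1.11 -0.13  0.03] T [ 0.03  0.21 -0.02] w 0.849
blkframe mm [  -1.5 -305.7  158.5] F blk [ 0.98  0.08 -0.53]
[[ 44  71  76 101  97  97  88  85  94  94  96  92  96  85  82  82  76  66
   67  62]
 [  7   7   4   6   6   6   5  14  68  99  97  92  96  97  97  85  43   3
    4  23]
 [ 12   8   9   8   9   6   5  64 142 145 145 144 146 145  79   8   7   9
    8   9]
 [ 45  15   6   8   6   7   9 100 143 144 145 145 145 146  43   9   7   7
    7   9]
 [ 34  13  10  10  10   8   8 115 143 145 144 144 145 144  30   8   8   5
    7   9]
 [ 22   9   7   9   9   8  19 140 145 145 129 144 145 136  14   9  11   7
    6   9]
 [ 13   7   9   9   7   7  33 138 145 145 136 144 146 104  10   9   7   6
    7  12]
 [ 18  17  16  17  17  17  17  34  35  36  58  83  85  60  20  15  12  10
   10   6]
 [ 17  17  16  17  16  16  17  18  16  18  18  18  18  16  16  18  17  17
   18  19]]
```

View pics/close.png

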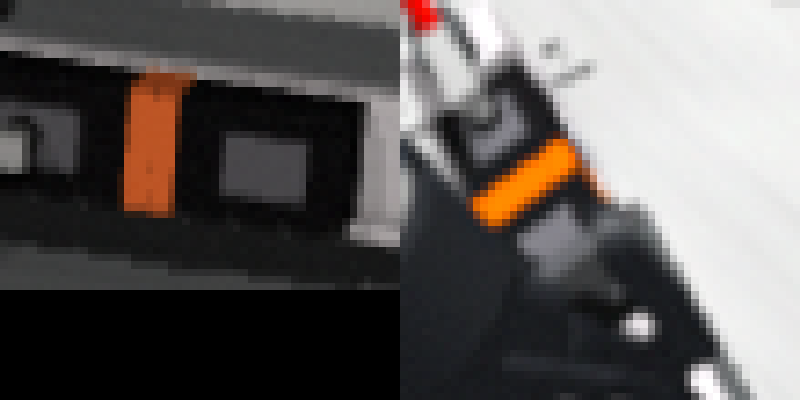

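```bash
python3 - <<'E'
from look import *
I=[capture("top") for _ in range(6)]
a=np.mean([c["image"] for c in I],0)
for v in range(182,200): print(v,a[v,166:176,0].astype(int))
# edges: upper side edges of loose block top (subpixel) vs clamped — depth-free, red+green+blue transitions on the ledge
E
```

```text
182 [  8  27 118 122 115  91 109 106  96  44]
183 [  7  43 141 145 146 121 136 130  89  12]
184 [  9  64 141 144 145 145 146 144  79  10]
185 [ 10  63 142 145 145 145 145 145  74   8]
186 [  9  77 142 145 145 145 145 145  58   6]
187 [  8 101 143 146 145 145 145 145  44   8]
188 [  9 100 143 145 145 145 145 145  42   8]
189 [  8  98 142 145 145 145 145 145  36   8]
190 [  7 115 144 145 145 145 146 146  30   7]
191 [  8 138 144 145 145 145 145 145  16   9]
192 [  9 139 145 145 136 145 145 145  15   7]
193 [ 19 139 145 145 130 144 145 136  13   8]
194 [ 33 139 145 146 145 145 145 119  10   9]
195 [ 33 140 145 145 146 146 145 113  10   7]
196 [ 32 139 145 145 136 144 146 104  10   7]
197 [ 32 139 145 145 130 144 146  97  10   8]
198 [ 28 111 116 117 123 132 133  81  15   8]
199 [17 34 35 35 59 83 86 61 19 17]
```

The band's width is constant from the upper edge to the lower (6.93, 6.9, 6.85 px). The seam only shows as dips of under 0.2 px, about 0.2–0.3 mm of doubt. Handing in.

```bash
python3 -c "
from workcell import *
print(job_done())"
```

```text
the job is handed in; nothing more can be done
None
```

The loose half is on the deck against the ledge, with its orange end butted against the clamped half's orange end. I handed the job in about 14 s into the 40 s allowed. I gripped it across its 50 mm width, lowered it to light contact, slid it down to the ledge and then along the deck, and withdrew along the deck normal.

Last checks:
- **Butt force:** the force along the deck rose by about 5 N as the ends met, well under the clamp's 20 N.
- **Clamped half:** its orange edge measured 42.8 mm before and 42.7 mm after, so it was not shoved along.
- **Gap:** the orange band is an even 6.9 px wide, about 20 mm. In the top view only faint traces of the seam show, so a gap of 0.2–0.3 mm cannot be ruled out. The side view was partly hidden by the arm.
- **Other things on the bench:** in the top view they look just as they did at the start.

Pressing force against the deck briefly reached about 14 N during the slide, and I eased it off. The job statement says 40 mm of deck is free past the finished half, but I measured about 100 mm; this did not affect the job.

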